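Fasten the large sample case

TASK

The large wooden sample case is ready to go out to the furnace floor, but its steel hasp is still thrown back over the lid. Swing that hasp over to the front and down over its staple until it lies flat, and leave the hasp of the smaller wooden case as it is.

Things in the scene. Friction and masses are not known exactly. Their poses are not given: they have to be found in the camera images.
- large_hasp (a joint): Angle (rad) of the steel hasp on the large wooden case (220 deep, 280 wide, 110 mm high, fixed to the bench). 0 = flat to the front, slot over the staple (stop); 1.57 = upright; 2.7 = thrown back over the lid (stop). Stiff hinge: it stays where left, about 2 N at the end moves it. Strap 30 mm wide, 4 thick; push it or pinch it across its width.
- large_case_hinge (a point): Middle of that hasp's hinge axis, 8 mm above the case's level top. x: level, towards the case's back, over the lid; y: along the hinge; z up. At -x: staple, a loop 22 mm long in x centred 51 mm away, 21 mm high above the top; front edge of the case 95 mm away. The lid reaches 125 mm to +x; jar and weight (to 50 mm tall) stand on it, centres 90 mm or more off the hasp's middle line.
- large_hasp_tip (a point): Centre of the large case's hasp's free end, rolled into a 12 mm round bar, 30 mm long, parallel to the hinge and 88 mm from the hinge axis; moves with the hasp. With the hasp flat it is 88 mm in front of the hinge, 8 mm above the case's top.
- small_hasp_tip (a point): Centre of the rolled free end of the like hasp on the smaller wooden case (220 deep, 170 wide, 80 mm high), also thrown back; to stay where it is.

How it is judged:
At the end, for the whole second after the job is handed in: The large case's hasp lies over its staple, within 0.18 rad (about 10 degrees) of flat, at rest, and the free end of the small case's hasp is within 20 mm of where it was (value of joint large_hasp below 0.18 rad and velocity of joint large_hasp between -0.1 and 0.1 rad/s and distance of small_hasp_tip from where it was at the start of the episode below 0.02 m); the robot touches nothing.
It fails at once if the small case's hasp is moved more than 20 mm at its free end (distance of small_hasp_tip from where it was at the start of the episode above 0.02 m).
It also fails if it takes over 38 s, if anything falls off the work surface, if the arm or the gripper's body presses on something with over 40 N, if the wrist force passes 120 N, or if a joint passes its speed limit or range.

ROBOT

A 6-joint arm with a two-finger parallel gripper is mounted at the origin on the work surface. World frame = base frame: x ahead of the robot, y to its left, z up, the work surface at z = 0. Lengths are in m, angles in rad, forces in N, time in s.
With the tool pointing down it reaches from about 0.275 to 0.85 m from the base axis. Payload 19 kg.
Tool frame: the origin (TCP) lies at the very end of the fingers, on their centre line; the grasp point (between the pads) lies 19 mm behind it; z points along the fingers, y is the line along which they close (so a half turn about z gives the same grasp; the last joint's range is limited). The gripper opens to 85 mm and grips with 20 to 120 N. Pads are 22 mm wide; open, the fingers measure 114 mm over their backs; the gripper's body (76 mm by 85 mm) begins 54 mm behind the grasp point. The pads swing forward as they close: fully open they stand 13 mm farther back than shut.
Start: joints at [-1.434, 0.15, 1.437, -0, 1.554, -0.134], TCP at [0.154, -0.554, 0.231] pointing down, gripper open.
Joint ranges: [-2.8, 2.8], [-0.68, 2.1], [0.12, 2.68], [-1.39, 4.53], [0.16, 2.79], [-2.81, 2.81]. Speed limits (rad/s): [1.89, 1.89, 2.22, 3.01, 3.01, 3.01].

INTERFACE

Orientations are given as [roll, pitch, yaw] about the fixed x, y, z axes, in that order (R = Rz(yaw) Ry(pitch) Rx(roll)).
In Python, from station import arm gives the robot as it stands. The module is installed in compiled form; this text tells all that it offers.
- The arm moves only by the tool apply_moves, never from a script. Its argument "motion" is a list of rows, each an object with "slide": the shift along the tool's x, y, z in cm, a list of three; "dr": the turn, a rotation vector about the tool's x, y, z in rad, a list of three; "claw": the finger opening in cm, from 0 to 8.54. A call has 1 to 10 rows; each row is the pose to reach, as a shift and turn from the pose commanded when the call began, along the tool's axes at that moment; what a row does not reach only later rows make up. A row lasts 1/10 s, in which the tool goes at most 50 mm and 8.59 degrees, less where a joint would pass 70% of its speed; a pose out of reach is approached as far as the arm can. A call with a gripper value outside its range is refused whole. The fingers move at their own pace and stop on an object; "grip_force" is the grip in N (left out, the last holds). Time passes only in rows, so rows that repeat a pose let the fingers close. It gives the time, the measured TCP pose, the force, the opening and the grip force at its end, in the units of the state.
- arm.observe(): the state, without advancing time (a new reading comes with each control period).
- arm.snapshot(name): name is "side" or "top"; returns a dict with "color" (400x640x3 uint8, red, green, blue), "fx", "fy", "cx", "cy" (pixels), "k1" (the pictures are not rectified: a ray, as slopes to the right and down, at radius r is drawn at 1 + k1 r^2 times it, then the intrinsics apply), "camera_from_world" (4x4, takes a point from world to camera coordinates). Camera axes: x right, y down, z forward; pixel columns grow to the right and rows downward; lengths in m; the calibration is good to about 2 mm. A picture is of the moment at which its call begins. There is no depth.
- arm.sign_off(): hands the job in; it is judged then, once.
The state is a dict: "time_s": time; "qpos": joint angles; "qvel": joint speeds; "effort": joint torques, N m; "eef_pos": TCP position; "orientation": TCP orientation; "contact_force": force on the tool from outside, world axes, zero at the start; "ft_torque": the same for the moment, N m; "opening": finger opening in m; "grip_force": force on a finger pad.
Only numpy, scipy, OpenCV 4.12 (cv2) and the standard library are available. Lean on these libraries where they do the work, as an engineer would, in place of code of your own. Each camera call takes 0.05 s, during which the arm holds its last target. There are 200 camera calls.

## Working session

There is one attempt and no reset: what is moved stays moved. The work goes in short steps, Python scripts to look and compute and a tool call to move; the robot and the scene stay as the last step left them, time stands still between calls to the robot, and variables do not carry over. Pictures are saved under pics/ and viewed, at most 10 in all, crops included, and the job is handed in when it is done.

Besides the shell and the picture viewer there is one more tool, called after ">>>" in YAML: its name, and indented under it one key for each argument. apply_moves: Moves the arm, as the interface text tells. Its arguments: {"type":"object","properties":{"motion":{"type":"array"},"grip_force":{"type":"number"}},"required":["motion"]}

```bash
mkdir -p pics; cat > h.py <<'E'
import numpy as np, cv2
from station import arm
def snap(n,f):
    s=arm.snapshot(n); cv2.imwrite(f,s["color"][:,:,::-1]); np.save(n+'.npy',{k:s[k] for k in s if k!='color'},allow_pickle=True); return s
def cal(n): return np.load(n+'.npy',allow_pickle=True).item()
def ray(s,u,v):
    x,y=cv2.undistortPoints(np.array([[[u,v]]],float),np.array([[s['fx'],0,s['cx']],[0,s['fy'],s['cy']],[0,0,1]]),np.array([s['k1'],0,0,0,0.]))[0,0]
    T=np.linalg.inv(s['camera_from_world']); return T[:3,3],T[:3,:3]@np.array([x,y,1.])
def plane(s,u,v,z):
    o,d=ray(s,u,v); return o+d*(z-o[2])/d[2]
def tri(s1,p1,s2,p2):
    o1,d1=ray(s1,*p1);o2,d2=ray(s2,*p2)
    A=np.stack([d1,-d2],1); t=np.linalg.lstsq(A,o2-o1,rcond=None)[0]
    a,b=o1+d1*t[0],o2+d2*t[1]; return (a+b)/2,np.linalg.norm(a-b)
def proj(s,p):
    c=s['camera_from_world']@np.append(p,1); x,y=c[:2]/c[2]; k=1+s['k1']*(x*x+y*y)
    return s['fx']*x*k+s['cx'],s['fy']*y*k+s['cy']
E
python3 - <<'E'
from h import *
for n in("side","top"):
    s=snap(n,f'pics/{n}1.png'); print(n,s['fx'],s['k1'],np.linalg.inv(s['camera_from_world']).round(2).tolist())
print(arm.observe())
E
```

```text
side 450.53926702574523 -0.12221035827498418 [[-0.98, -0.1, 0.16, 0.4], [-0.19, 0.54, -0.82, 0.63], [-0.0, -0.83, -0.55, 0.56], [0.0, 0.0, 0.0, 1.0]]
top 453.75455273078904 -0.061222329992114605 [[-0.03, -1.0, 0.07, 0.44], [-1.0, 0.03, -0.02, -0.01], [0.02, -0.07, -1.0, 0.99], [0.0, 0.0, 0.0, 1.0]]
{'time_s': 0.1, 'qpos': array([-1.43399175e+00,  1.50903779e-01,  1.43793438e+00,  1.06823400e-05,
        1.55377609e+00, -1.34023210e-01]), 'qvel': array([-1.99962369e-05, -4.96558592e-04, -1.57122450e-03,  5.17755847e-05,
        1.01161602e-03,  1.75086258e-04]), 'effort': array([ 3.11622549e-03, -7.14388919e+01, -5.71787345e+01, -2.46368390e-04,
        7.22444573e-03,  8.28076935e-06]), 'eef_pos': array([ 0.15377218, -0.55384209,  0.2307704 ]), 'orientation': array([-3.14058164e+00, -1.47093768e-04,  2.70827526e-01]), 'contact_force': array([-0.13688037, -0.58722711, -0.38686693]), 'ft_torque': array([-0.01540587,  0.02352031,  0.02088865]), 'grip_force': 0.0, 'opening': 0.08543247855472173}
```

View pics/side1.png

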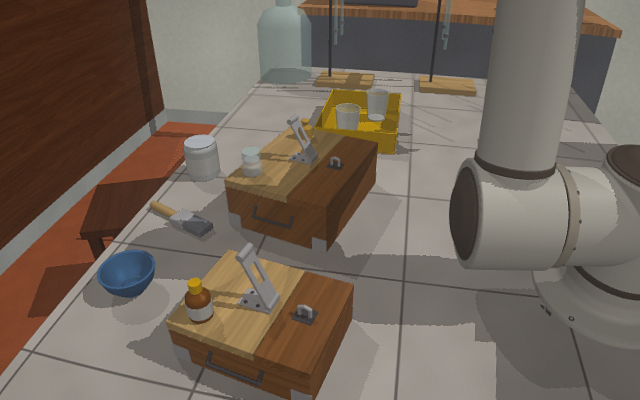

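View pics/top1.png

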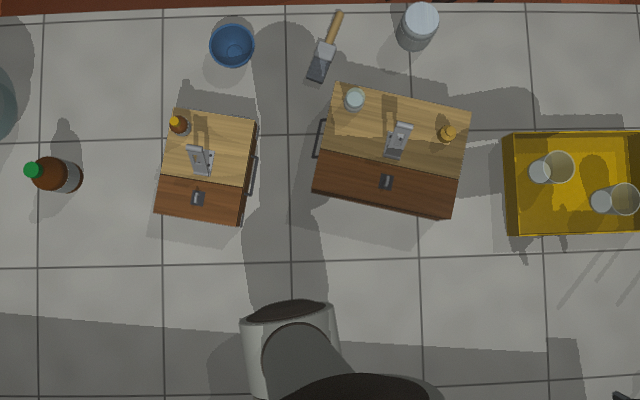

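The side view shows the large case at the back: its hasp tip is near (294,121), its staple near (335,162). In the top view its hasp is around (398,140) and its staple around (386,181). The small case is on the left of the top view. Next I zoom in for exact pixels.

```bash
python3 - <<'E'
from h import *
a=cv2.imread('pics/side1.png')[100:200,270:370]; b=cv2.imread('pics/top1.png')[100:200,350:450]
r=lambda i:cv2.resize(i,None,fx=4,fy=4,interpolation=cv2.INTER_CUBIC)
cv2.imwrite('pics/z1.png',np.hstack([r(a),r(b)]))
t=cal('top')
for p in [(312,191),(450,219),(471,111),(335,81)]: print(p,plane(t,*p,.11).round(4))
s=cal('side')
print('staple',tri(s,(335,160),t,(386,181)), 'tip',tri(s,(294,121),t,(403,126)))
E
```

```text
(312, 191) [ 0.5114 -0.0128  0.11  ]
(450, 219) [ 0.4494 -0.2802  0.11  ]
(471, 111) [ 0.6629 -0.334   0.11  ]
(335, 81) [ 0.7291 -0.0644  0.11  ]
staple (array([ 0.5260593 , -0.15531204,  0.12312221]), np.float64(0.0006938662527791339)) tip (array([ 0.61590071, -0.17861049,  0.19115373]), np.float64(0.0019782325229095584))
```

View pics/z1.png

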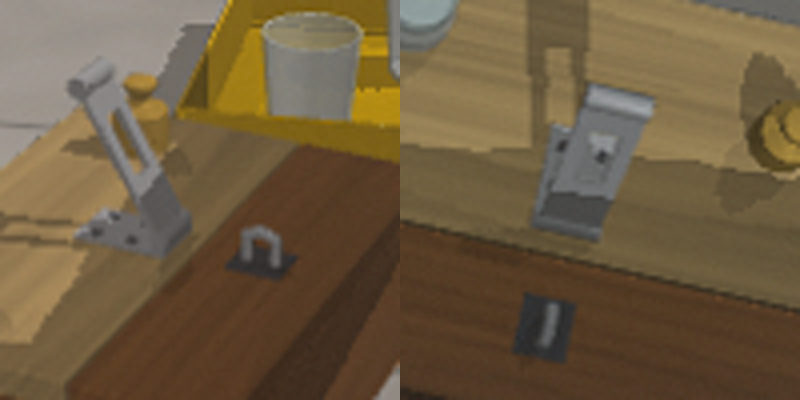

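The crop shows the large hasp leaning back past upright, about 2.1 rad, with its bar at side (293,119.5) and top (405,125). The staple is at (0.526,-0.155). That puts the hinge at about (0.576,-0.167) with case yaw about -0.235. I'll go above and behind the hasp with the gripper closed.

>>> apply_moves:
  motion:
    - {"slide": [0, 0, -5], "dr": [0, 0, 0.1], "claw": 0}
    - {"slide": [2, -1, -9], "dr": [0, 0, 0.25], "claw": 0}
    - {"slide": [59, -21.5, -9], "dr": [0, 0, 0.506], "claw": 0}
    - {"slide": [59, -21.5, -9], "dr": [0, 0, 0.506], "claw": 0}
    - {"slide": [59, -21.5, -9], "dr": [0, 0, 0.506], "claw": 0}
    - {"slide": [59, -21.5, -9], "dr": [0, 0, 0.506], "claw": 0}
    - {"slide": [59, -21.5, -9], "dr": [0, 0, 0.506], "claw": 0}
    - {"slide": [59, -21.5, -9], "dr": [0, 0, 0.506], "claw": 0}
    - {"slide": [59, -21.5, -9], "dr": [0, 0, 0.506], "claw": 0}
    - {"slide": [59, -21.5, -9], "dr": [0, 0, 0.506], "claw": 0}

```text
time_s: 1.1
eef_pos: [0.4944, -0.3091, 0.3211]
orientation: [-3.141, 0.0, -0.235]
contact_force: [-0.3, -0.9, -0.6]
opening: 0.0005
grip_force: 0.0
```

>>> apply_moves:
  motion:
    - {"slide": [13.6, -15.7, 0], "dr": [0, 0, 0], "claw": 0}
    - {"slide": [13.6, -15.7, 0], "dr": [0, 0, 0], "claw": 0}
    - {"slide": [13.6, -15.7, 0], "dr": [0, 0, 0], "claw": 0}
    - {"slide": [13.6, -15.7, 0], "dr": [0, 0, 0], "claw": 0}
    - {"slide": [13.6, -15.7, 0], "dr": [0, 0, 0], "claw": 0}
    - {"slide": [13.6, -15.7, 0], "dr": [0, 0, 0], "claw": 0}
    - {"slide": [13.6, -15.7, 0], "dr": [0, 0, 0], "claw": 0}
    - {"slide": [13.6, -15.7, 0], "dr": [0, 0, 0], "claw": 0}

```text
time_s: 1.9
eef_pos: [0.661, -0.1908, 0.3217]
orientation: [3.141, -0.0, -0.237]
contact_force: [-1.3, -1.2, -0.0]
opening: 0.0
grip_force: 0.0
```

>>> apply_moves:
  motion:
    - {"slide": [0, 0, 4], "dr": [0, 0, 0], "claw": 0}
    - {"slide": [0, 0, 8], "dr": [0, 0, 0], "claw": 0}
    - {"slide": [0, 0, 11], "dr": [0, 0, 0], "claw": 0}
    - {"slide": [0, 0, 14], "dr": [0, 0, 0], "claw": 0}
    - {"slide": [0, 0, 15.5], "dr": [0, 0, 0], "claw": 0}
    - {"slide": [0, 0, 15.5], "dr": [0, 0, 0], "claw": 0}
    - {"slide": [0, 0, 15.5], "dr": [0, 0, 0], "claw": 0}

```text
time_s: 2.6
eef_pos: [0.662, -0.1903, 0.1679]
orientation: [3.141, -0.001, -0.236]
contact_force: [0.1, 0.2, 0.7]
opening: -0.0001
grip_force: 0.0
```

```bash
python3 - <<'E'
from h import *
a=snap('side','pics/s2.png')['color'][60:210,210:410]; b=snap('top','pics/t2.png')['color'][60:210,300:500]
cv2.imwrite('pics/z2.png',cv2.resize(np.hstack([a,b]),None,fx=2,fy=2)[:,:,::-1])
print(arm.observe()['eef_pos'],arm.observe()['contact_force'])
E
```

```text
[ 0.66237494 -0.19018124  0.16837324] [1.09732931 0.329163   0.67007967]
```

View pics/z2.png

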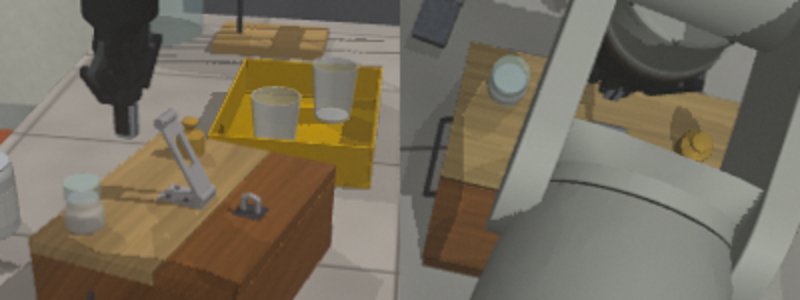

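The closed fingers stand just behind the hasp (side crop around (125,120)) and clear of the jar and the weight. I'll push forward.

>>> apply_moves:
  motion:
    - {"slide": [-1, 0, 0], "dr": [0, 0, 0], "claw": 0}
    - {"slide": [-2, 0, 0], "dr": [0, 0, 0], "claw": 0}
    - {"slide": [-3, 0, 0], "dr": [0, 0, 0], "claw": 0}
    - {"slide": [-3.7, 0, 0], "dr": [0, 0, 0], "claw": 0}
    - {"slide": [-4.4, 0, 0], "dr": [0, 0, 0], "claw": 0}
    - {"slide": [-5.2, 0, 0], "dr": [0, 0, 0], "claw": 0}
    - {"slide": [-6, 0, 0], "dr": [0, 0, 0], "claw": 0}
    - {"slide": [-6.8, 0, -0.3], "dr": [0, 0, 0], "claw": 0}
    - {"slide": [-7.6, 0, -0.5], "dr": [0, 0, 0], "claw": 0}
    - {"slide": [-7.6, 0, -0.5], "dr": [0, 0, 0], "claw": 0}

```text
time_s: 3.7
eef_pos: [0.5872, -0.1718, 0.1718]
orientation: [-3.142, -0.0, -0.235]
contact_force: [0.2, 0.0, -0.2]
opening: -0.0
grip_force: 0.0
```

>>> apply_moves:
  motion:
    - {"slide": [-1, 0, -0.3], "dr": [0, 0, 0], "claw": 0}
    - {"slide": [-2, 0, -0.5], "dr": [0, 0, 0], "claw": 0}
    - {"slide": [-3, 0, -0.5], "dr": [0, 0, 0], "claw": 0}
    - {"slide": [-3.8, 0, -0.4], "dr": [0, 0, 0], "claw": 0}
    - {"slide": [-4.6, 0, 0.2], "dr": [0, 0, 0], "claw": 0}
    - {"slide": [-5.3, 0, 0.9], "dr": [0, 0, 0], "claw": 0}
    - {"slide": [-5.9, 0, 1.6], "dr": [0, 0, 0], "claw": 0}
    - {"slide": [-6.3, 0, 2.2], "dr": [0, 0, 0], "claw": 0}
    - {"slide": [-6.3, 0, 2.2], "dr": [0, 0, 0], "claw": 0}

```text
time_s: 4.6
eef_pos: [0.5259, -0.1571, 0.1482]
orientation: [-3.141, 0.002, -0.235]
contact_force: [0.7, -0.2, -0.8]
opening: -0.0001
grip_force: 0.0
```

```bash
python3 - <<'E'
from h import *
a=snap('side','pics/s3.png')['color'][80:200,250:400]
cv2.imwrite('pics/z3.png',cv2.resize(a,None,fx=4,fy=4)[:,:,::-1])
o=arm.observe();print(o['eef_pos'],o['contact_force'])
E
```

```text
[ 0.52636799 -0.15724591  0.14880261] [ 0.46260253 -0.23872539  0.40201254]
```

View pics/z3.png

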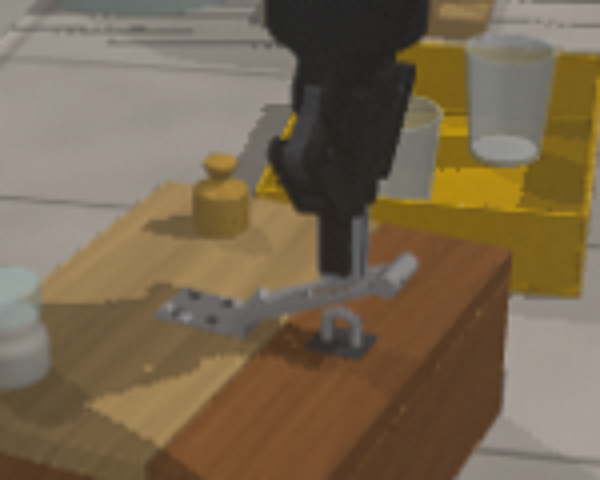

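The hasp now leans forward, its bar at crop (400,268), hanging just over the staple at (343,330). I'll lift, step forward over the bar and press down.

>>> apply_moves:
  motion:
    - {"slide": [0, 0, -2.5], "dr": [0, 0, 0], "claw": 0}
    - {"slide": [-2, 0, -2.5], "dr": [0, 0, 0], "claw": 0}
    - {"slide": [-4.2, 0, -2.5], "dr": [0, 0, 0], "claw": 0}
    - {"slide": [-4.2, 0, -1.5], "dr": [0, 0, 0], "claw": 0}
    - {"slide": [-4.2, 0, -0.5], "dr": [0, 0, 0], "claw": 0}
    - {"slide": [-4.2, 0, 0.5], "dr": [0, 0, 0], "claw": 0}
    - {"slide": [-4.2, 0, 1.3], "dr": [0, 0, 0], "claw": 0}
    - {"slide": [-4.2, 0, 1.9], "dr": [0, 0, 0], "claw": 0}
    - {"slide": [-4.2, 0, 2.2], "dr": [0, 0, 0], "claw": 0}
    - {"slide": [-4.2, 0, 2.3], "dr": [0, 0, 0], "claw": 0}

```text
time_s: 5.65
eef_pos: [0.485, -0.1473, 0.1244]
orientation: [-3.141, 0.004, -0.235]
contact_force: [0.3, -0.3, 0.9]
opening: -0.0002
grip_force: 0.0
```

>>> apply_moves:
  motion:
    - {"slide": [0, 0, 0.1], "dr": [0, 0, 0], "claw": 0}
    - {"slide": [0, 0, 0.1], "dr": [0, 0, 0], "claw": 0}

```text
time_s: 5.85
eef_pos: [0.4863, -0.1477, 0.1249]
orientation: [-3.141, 0.0, -0.235]
contact_force: [0.3, 1.0, -0.2]
opening: 0.0004
grip_force: 0.0
```

Now I retreat upward and check.

>>> apply_moves:
  motion:
    - {"slide": [0, 0, -3], "dr": [0, 0, 0], "claw": 0}
    - {"slide": [0, 0, -7], "dr": [0, 0, 0], "claw": 0}
    - {"slide": [0, 0, -12], "dr": [0, 0, 0], "claw": 0}
    - {"slide": [0, 0, -15], "dr": [0, 0, 0], "claw": 0}
    - {"slide": [0, 0, -15], "dr": [0, 0, 0], "claw": 0}
    - {"slide": [0, 0, -15], "dr": [0, 0, 0], "claw": 0}
    - {"slide": [0, 0, -15], "dr": [0, 0, 0], "claw": 0}

```text
time_s: 6.55
eef_pos: [0.4857, -0.1475, 0.2741]
orientation: [-3.141, 0.002, -0.235]
contact_force: [-0.4, 0.1, -0.2]
opening: 0.0001
grip_force: 0.0
```

```bash
python3 - <<'E'
from h import *
a=snap('side','pics/s4.png')['color'][80:350,170:400]
cv2.imwrite('pics/z4.png',cv2.resize(a,None,fx=2.2,fy=2.2,interpolation=cv2.INTER_CUBIC)[:,:,::-1])
s=cal('side');h=np.array([.5756,-.167,.118]);x=np.array([.972,-.236,0])
for t in(0,.1,.2,.3):print(t,(np.array(proj(s,h-.088*np.cos(t)*x+[0,0,.088*np.sin(t)]))-[170,80])*2.2)
E
```

```text
0 [400.84876579 189.36060525]
0.1 [400.74656002 180.78185563]
0.2 [399.72872147 172.00862284]
0.3 [397.7937255 163.1377559]
```

View pics/z4.png

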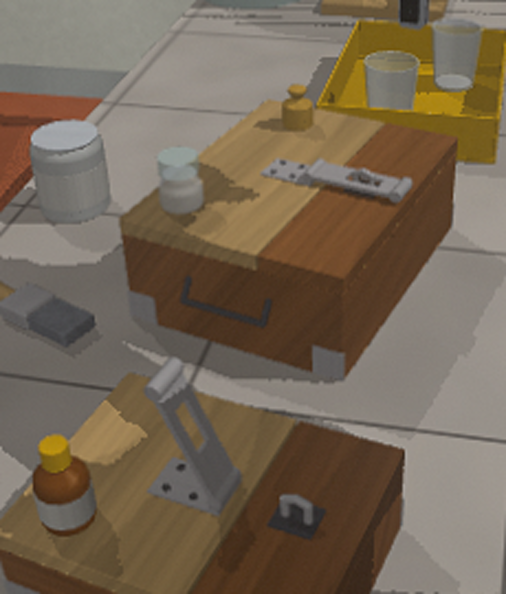

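The hasp lies flat over the staple: its bar is at crop (400,188), against a predicted (401,189) at 0 rad. The small hasp has not moved. I'll hand in.

```bash
python3 -c "
from station import arm
print(arm.sign_off())"
```

```text
the job is handed in; nothing more can be done
None
```

The large case's hasp is swung over and lies flat on its staple (about 0.02 rad by the last picture), the small case's hasp looks unmoved, the arm is clear, and the job was handed in at about 7 s; no verdict came back.

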